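Zero the spice mill and back it off two clicks

TASK

Twist the spice mill's white dust cap anticlockwise until its two ears come out from under the claws, lift it off and stand it open side down in the middle of the cork mat without dropping it. Then turn the black adjustment ring clockwise until the burrs touch and it will go no further, and back it off anticlockwise by two clicks (one click is a twelfth of a turn, 30 degrees). Leave the cap on the mat, and do not disturb the press, its cup, the tumbler or the funnel.

Things in the scene. Friction and masses are not known exactly. Their poses are not given: they have to be found in the camera images.
- mill: Electric spice mill, fixed: round green housing 120 mm across (base rim 132 mm), flat top 100 mm above the ledge; steel chute on its -x side reaching 81 mm from the axis, 73 mm up. Origin: centre of its underside; z up, the common axis of housing, ring and cap. Two dark steel claws stand on its flat top at its +x and -x sides.
- claw (a point): Top of the +x claw, 50 mm from the mill's axis, 116.5 mm above the ledge (the -x claw is alike, across the axis). Each claw is a tab 28 mm wide, 42 to 58 mm from the axis, over an 8 mm high slot open to the axis. Next to it, on its clockwise side, a stop block 12 mm high keeps the cap's ear from turning further clockwise.
- cap: Loose white plastic dust cap, about 0.14 kg: bell 76 mm across, 88 mm high, open below (inside 68 mm across, 82 mm deep), red bar handle on top, 122 mm high in all. Two red ears, 24 mm wide, 6 mm thick, at its lower rim reach 50 mm from the axis at its +x and -x. Origin: centre of its underside; z up; x along bar and ears. It starts on the mill, origin 100 mm up, covering the ring.
- cap_bar (a point): Centre of the cap's red bar, 105 mm above the cap's origin: 56 mm long (cap x), 20 mm wide (cap y, grip here), 34 mm high. At the start the ears sit under the claws and the cap cannot lift. Turned anticlockwise from above by 50 to 100 degrees (little friction) it is clear and lifts straight off; raise it 80 mm to clear the ring.
- ring (a joint): Angle of the black adjustment ring in rad, 0 when the burrs touch (a hard stop), growing anticlockwise seen from above; 30 degrees (0.524) a click. It turns stiffly (0.25 N m), has no snap at the clicks and stays where it is left. It starts 1.8 to 2.8 rad open.
- ring_top (a point): Centre of the top face of the black ribbed adjustment ring: 58 mm across (60 mm over the ribs), 72 mm high, upright on the mill's axis, top 175 mm above the ledge, under the cap at the start. Grip it round its upper 35 mm. Its z is up.
- ring_mark (a point): Outer end of the orange pointer on the ring's top face, 29 mm from its axis; the pointer also runs down the ring's side. Twelve white dots on the housing top around the ring are one click (30 degrees) apart; when the burrs touch the pointer stands at a dot, on the mill's +x side.
- mat: Square cork mat fixed to the ledge, 150 mm by 150 mm, 6 mm thick; origin: centre of its underside.
- press: Cast aluminium lever citrus press, fixed, 200 mm by 150 mm base, 430 mm high with its arm raised towards its -x; bystander. Origin: centre of its underside.
- cup: Stainless steel cup, 72 mm across, 85 mm high, standing loose on the press's base under the cone; bystander. Origin: centre of its underside.
- tumbler: Short glass tumbler, 76 mm across, 85 mm high; bystander. Origin: centre of its underside.
- funnel: Orange plastic funnel standing mouth down, 120 mm across, 115 mm high; bystander. Origin: centre of its mouth.
Things that resemble listed ones, but are neither listed nor needed, are in the scene too. Leave any yellow look-alike of the cap alone.

How it is judged:
On the way, in this order (a step that is already met when the one before it is completed fails the run):
1. the dust cap stands upright on the cork mat, let go (horizontal distance between cap and mat below 0.035 m and height (world z) of cap below 0.012 m and angle between cap's own z axis and vertical below 0.1 rad and contact force between the fingers and cap below 0.1 N), for 0.2 s.
2. the ring is turned clockwise to its stop, burrs touching (within 0.06 rad) (value of joint ring below 0.06 rad), for 0.2 s.
At the end, for the whole second after the job is handed in: The ring rests two clicks (1.047 rad, within 0.17 rad) anticlockwise of the burrs touching, and the dust cap rests upright (within 0.1 rad) on the cork mat, its axis within 35 mm of the mat's centre (value of joint ring between 0.877 and 1.217 rad and velocity of joint ring between -0.02 and 0.02 rad/s and horizontal distance between cap and mat below 0.035 m and height (world z) of cap below 0.012 m and angle between cap's own z axis and vertical below 0.1 rad and linear speed of cap below 0.02 m/s).
It fails at once if the cap is dropped (falls faster than 0.7 m/s out of the grip) (linear speed of cap above 0.7 m/s and contact force between the fingers and cap below 0.1 N).
It fails at once if the steel cup is moved more than 30 mm (distance of cup from where it was at the start of the episode above 0.03 m).
It fails at once if the tumbler is moved more than 30 mm (distance of tumbler from where it was at the start of the episode above 0.03 m).
It fails at once if the funnel is moved more than 30 mm (distance of funnel from where it was at the start of the episode above 0.03 m).
It fails at once if the robot pushes the press with more than 20 N (contact force between any of the arm, the fingers and press above 20 N).
It also fails if it takes over 72 s, if anything falls off the work surface, if the arm or the gripper's body presses on something with over 40 N, if the wrist force passes 120 N, or if a joint passes its speed limit or range.

ROBOT

A 7-joint arm with a two-finger parallel gripper is mounted at the origin on the work surface. World frame = base frame: x ahead of the robot, y to its left, z up, the work surface at z = 0. Lengths are in m, angles in rad, forces in N, time in s.
With the tool pointing down it reaches from about 0.4 to 0.875 m from the base axis. Payload 6.5 kg.
Tool frame: the origin (TCP) lies midway between the tips of the shut fingers; the grasp point (between the pads) lies 19 mm behind it; z points along the fingers, y is the line along which they close (so a half turn about z gives the same grasp; the last joint's range is limited). The gripper opens to 85 mm and grips with 20 to 120 N. Pads are 22 mm wide; open, the fingers measure 114 mm over their backs; the gripper's body (76 mm by 85 mm) begins 54 mm behind the grasp point. The pads swing forward as they close: fully open they stand 13 mm farther back than shut.
Start: joints at [-1.182, 0.536, -0.004, 1.538, 0.003, 1.067, -0.071], TCP at [0.286, 0.584, 0.231] pointing down, gripper open.
Joint ranges: [-2.7, 2.7], [-0.37, 2.16], [-1.27, 1.26], [0.24, 2.4], [-1.31, 4.45], [0.19, 1.91], [-2.76, 2.76]. Speed limits (rad/s): [2.39, 2.39, 3.14, 3.14, 3.14, 3.14, 3.14].

INTERFACE

Orientations are given as [roll, pitch, yaw] about the fixed x, y, z axes, in that order (R = Rz(yaw) Ry(pitch) Rx(roll)).
In Python, from workcell import ctrl gives the robot as it stands.
- The arm moves only by the tool send_rows, never from a script. Its argument "rows" is a list of rows, each a list of 7 numbers: the shift along the tool's x, y, z in m, then the turn, a rotation vector about the tool's x, y, z in degrees, then the closure, from -1 (fully open) to 1 (shut). In form: [[dx, dy, dz, ax, ay, az, claw], ...]. A call has 1 to 8 rows; each row shifts and turns the commanded pose from where the row before left it, along the tool's axes as they then stand; what a row does not reach is not made up. A row lasts 1/12 s, in which the tool goes at most 41.7 mm and 7.16 degrees, less where a joint would pass 70% of its speed; a pose out of reach is approached as far as the arm can. A call with a gripper value outside its range is refused whole. The fingers move at their own pace and stop on an object; the grip force is fixed at half the most. Time passes only in rows, so rows that do not move let the fingers close. It gives the time, the measured TCP pose, the force, the opening and the grip force at its end, in the units of the state.
- ctrl.state(): the state, without advancing time (a new reading comes with each control period).
- ctrl.grab_frame(name): name is "side" or "top"; returns the picture (384x512x3 uint8, blue, green, red); there is no depth.
- ctrl.camera_params(name): a dict with "vfov" (degrees; the focal length in pixels is half the picture's height over the tangent of half this angle, whatever the lens; pixels are square), "cx", "cy" (the principal point, pixels), "view" (4x4, takes a point from world to camera coordinates). Camera axes: x right, y down, z forward; pixel columns grow to the right and rows downward; lengths in m; the calibration is good to about 2 mm. A picture is of the moment at which its call begins. camera_params takes no time and is no camera call.
- ctrl.hand_in(): hands the job in; it is judged then, once.
The state is a dict: "time_s": time; "qpos": joint angles; "dq": joint speeds; "joint_torque": joint torques, N m; "tcp_pos": TCP position; "tcp_rot": TCP orientation; "contact_force": force on the tool from outside, world axes, zero at the start; "ft_torque": the same for the moment, N m; "finger_gap": finger opening in m; "finger_force": force on a finger pad.
Only numpy, scipy, OpenCV 4.12 (cv2) and the standard library are available. Lean on these libraries where they do the work, as an engineer would, in place of code of your own. Each camera call takes 0.05 s, during which the arm holds its last target. There are 200 camera calls.

## Working session

There is one attempt and no reset: what is moved stays moved. The work goes in short steps, Python scripts to look and compute and a tool call to move; the robot and the scene stay as the last step left them, time stands still between calls to the robot, and variables do not carry over. Pictures are saved under pics/ and viewed, at most 10 in all, crops included, and the job is handed in when it is done.

Besides the shell and the picture viewer there is one more tool, called after "Emit:" as name([rows], argument=value, ...), one row to a line, values as JSON. send_rows: Moves the arm, as the interface text tells. Its arguments: {"type":"object","properties":{"rows":{"type":"array"}},"required":["rows"]}

```bash
ls; mkdir -p pics; cat > h.py <<'E'
import numpy as np, cv2
from workcell import ctrl
def cam(n):
    p=ctrl.camera_params(n); V=np.array(p["view"]); f=192/np.tan(np.radians(p["vfov"])/2)
    return V,f,p["cx"],p["cy"]
def ray(n,u,v):
    V,f,cx,cy=cam(n); R=V[:3,:3]; o=-R.T@V[:3,3]; d=R.T@np.array([(u-cx)/f,(v-cy)/f,1]); return o,d
def onz(n,u,v,z):
    o,d=ray(n,u,v); return o+d*(z-o[2])/d[2]
def proj(n,P):
    V,f,cx,cy=cam(n); q=V[:3,:3]@np.array(P)+V[:3,3]; return np.array([f*q[0]/q[2]+cx,f*q[1]/q[2]+cy])
E
python3 - <<'E'
from h import *
s=ctrl.state(); print({k:np.round(v,3).tolist() for k,v in s.items()})
for n in("side","top"):
    p=ctrl.camera_params(n); print({k:v for k,v in p.items() if k!="view"}); o,d=ray(n,256,192);print(o,d)
    cv2.imwrite(f"pics/{n}0.png",ctrl.grab_frame(n))
a=cv2.imread("pics/top0.png");cv2.imwrite("pics/top0b.png",cv2.resize(a,(800,600)))
E
```

```text
pics
{'time_s': 0.0, 'qpos': [-1.182, 0.537, -0.004, 1.539, 0.003, 1.067, -0.071], 'dq': [0.002, 0.001, -0.002, -0.0, -0.001, -0.001, 0.0], 'joint_torque': [-0.001, -58.34, 1.048, -25.912, 0.012, 0.009, -0.0], 'tcp_pos': [0.285, 0.583, 0.23], 'tcp_rot': [-3.14, 0.0, 2.687], 'contact_force': [-0.976, -1.066, -0.442], 'ft_torque': [-0.037, 0.043, -0.035], 'finger_force': 0.0, 'finger_gap': 0.086}
{'vfov': 50.01365931323301, 'cx': 251.10199595587832, 'cy': 193.510231553054}
[ 0.33550314 -0.77651006  1.22262277] [ 0.16979927  0.58653142 -0.79202535]
{'vfov': 53.476984753595005, 'cx': 260.3557144702123, 'cy': 189.895171555159}
[0.40546821 0.01671371 1.49869494] [ 0.10476074  0.01926643 -0.99439183]
```

View pics/top0b.png

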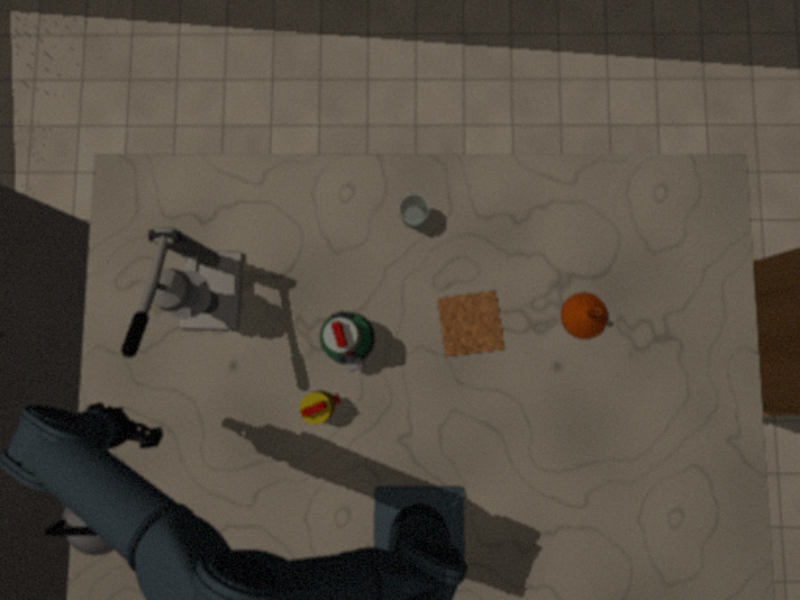

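View pics/side0.png

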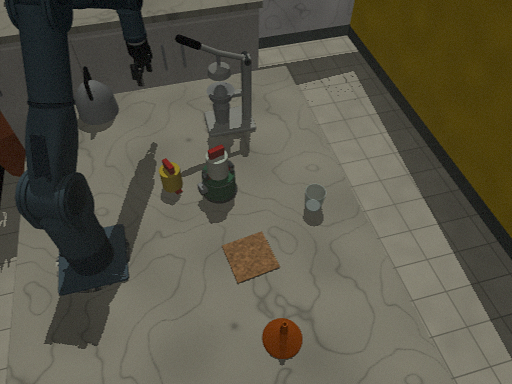

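The top view (800x600) shows two candidates. The white cap with the red bar, on the green mill, is at about (345,337). The yellow look-alike is at (318,408). The white one on the mill fits the description. The cork mat is at (471,323), the tumbler at (414,212), the funnel at (584,315) and the press at (200,290). I'll measure and confirm in a crop.

```bash
cat >> h.py <<'E'
def blobs(m,minA=15):
    n,l,st,c=cv2.connectedComponentsWithStats(m.astype(np.uint8)); return [(l==i,st[i],c[i]) for i in range(1,n) if st[i][4]>=minA]
def masks(im):
    h=cv2.cvtColor(im,cv2.COLOR_BGR2HSV).astype(int);H,S,V=h[...,0],h[...,1],h[...,2]
    return dict(red=((H<7)|(H>172))&(S>150)&(V>60),green=(H>60)&(H<95)&(S>70),cork=(H>5)&(H<20)&(S>80)&(S<200)&(V>70),white=(S<45)&(V>120))
E
python3 - <<'E'
from h import *
T=cv2.imread("pics/top0.png");S=cv2.imread("pics/side0.png")
for n,im in(("top",T),("side",S)):
    for k,m in masks(im).items():
        if k=="white":continue
        for l,st,c in blobs(m):
            z={"red":.222,"green":.1,"cork":.006}[k]
            r=cv2.minAreaRect(np.argwhere(l)[:,::-1].astype(np.float32))
            print(n,k,st,c.round(1),onz(n,*c,z).round(3),[onz(n,*q,z).round(3)[:2].tolist() for q in cv2.boxPoints(r)])
a=cv2.resize(T[180:280,180:260],(480,600),interpolation=cv2.INTER_CUBIC)
cv2.imwrite("pics/crop1.png",a)
b=cv2.resize(S[135:215,150:250],(750,600),interpolation=cv2.INTER_CUBIC)
cv2.imwrite("pics/crop2.png",b)
E
```

```text
top red [213 206   8  16  82] [216.5 213.5] [0.467 0.174 0.222] [[0.49, 0.19], [0.495, 0.174], [0.445, 0.157], [0.44, 0.173]]
top red [193 258  15   8  58] [200.  261.5] [0.309 0.226 0.222] [[0.306, 0.25], [0.325, 0.207], [0.313, 0.201], [0.294, 0.244]]
top green [225 201  13  28 157] [231.5 213.7] [0.473 0.133 0.1  ] [[0.519, 0.159], [0.524, 0.121], [0.425, 0.107], [0.42, 0.145]]
top green [205 213  11  17  42] [209.7 223.2] [0.438 0.213 0.1  ] [[0.466, 0.243], [0.475, 0.231], [0.419, 0.19], [0.41, 0.202]]
top green [120 331   6   6  15] [122.7 333. ] [0.049 0.517 0.1  ] [[0.051, 0.53], [0.062, 0.522], [0.048, 0.503], [0.038, 0.511]]
top green [195 359   9   7  15] [199.1 361.9] [-0.049  0.243  0.1  ] [[-0.044, 0.263], [-0.035, 0.234], [-0.05, 0.229], [-0.059, 0.257]]
top green [189 360   6   7  15] [191.8 363.1] [-0.053  0.268  0.1  ] [[-0.051, 0.282], [-0.042, 0.261], [-0.056, 0.255], [-0.064, 0.276]]
top green [168 366   8   7  15] [171.3 369.1] [-0.073  0.34   0.1  ] [[-0.075, 0.353], [-0.063, 0.345], [-0.076, 0.324], [-0.088, 0.333]]
top cork [ 280  186   43   43 1486] [300.7 2
[... 720 characters left out ...]
, 1.473], [0.156, 1.484]]
side green [52 10  7  9 18] [55.  14.3] [-0.114  1.44   0.1  ] [[-0.135, 1.464], [-0.115, 1.484], [-0.095, 1.414], [-0.115, 1.395]]
side green [55 21 17  9 38] [62.8 25.2] [-0.075  1.322  0.1  ] [[-0.115, 1.357], [-0.038, 1.367], [-0.032, 1.295], [-0.107, 1.286]]
side green [222 171  12  12  50] [229.1 177.2] [0.502 0.144 0.1  ] [[0.475, 0.138], [0.511, 0.174], [0.524, 0.151], [0.489, 0.115]]
side cork [ 222  231   58   52 1782] [249.8 256.5] [ 0.504 -0.131  0.006] [[0.422, -0.065], [0.582, -0.038], [0.587, -0.193], [0.437, -0.213]]
side cork [292 321  11  19  21] [298.6 329.7] [ 0.58  -0.406  0.006] [[0.57, -0.376], [0.579, -0.374], [0.59, -0.432], [0.581, -0.435]]
```

View pics/crop1.png

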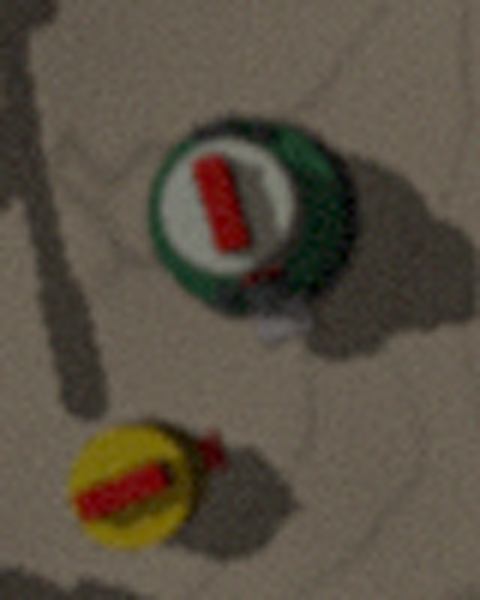

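The crop confirms it: the white cap with its red bar sits on the green mill, centre at crop (228,205), with the chute at the lower right (285,325). The yellow one stands loose nearby. Next come the cap yaw, the mill base and the press lever location.

```bash
python3 - <<'E'
from h import *
T=cv2.imread("pics/top0.png")
m=masks(T)
l=[b for b in blobs(m["red"]) if b[1][0]==213][0][0]
P=np.array([onz("top",u,v,.222)[:2] for v,u in np.argwhere(l)])
w,v=np.linalg.eigh(np.cov(P.T)); print("bar",P.mean(0),np.degrees(np.arctan2(v[1,1],v[0,1])),np.sqrt(12*w))
sub=np.zeros_like(l); sub[198:232,200:236]=1
h=cv2.cvtColor(T,cv2.COLOR_BGR2HSV)
k=(sub&((h[...,1]<60)&(h[...,2]>105)|l)).astype(np.uint8)
print([ (b[1].tolist(),b[2].round(1)) for b in blobs(k,30)])
c=max(cv2.findContours(k,0,2)[0],key=cv2.contourArea)
hu=np.array([onz("top",*q[0],.188)[:2] for q in cv2.convexHull(c)],np.float32)
print("cap top circle",cv2.minEnclosingCircle(hu), cv2.fitEllipse(hu))
def tri(a,b):
    (o,d),(p,e)=ray("top",*a),ray("side",*b); s=np.linalg.lstsq(np.c_[d,-e],p-o,rcond=None)[0]; return ((o+d*s[0]+p+e*s[1])/2).round(3),np.linalg.norm(o+d*s[0]-p-e*s[1]).round(4)
print("lever tip",tri((82,226),(178,38)),"top",tri((107,150),(247,58)))
for n,uv in(("tumbler",(265,136)),("funnel",(374,202)),("yellow",(203,261))): print(n,onz("top",*uv,.08).round(3))
E
```

```text
bar [0.46750036 0.17363853] -162.66807493248243 [0.01724001 0.05221377]
[([207, 205, 14, 20, 186], array([213.7, 215. ])), ([215, 204, 13, 14, 45], array([223.4, 208.8]))]
cap top circle ((0.4657864570617676, 0.18124181032180786), 0.03504209592938423) ((0.4646407663822174, 0.1870044320821762), (0.04517361521720886, 0.06871185451745987), 104.45782470703125)
lever tip (array([0.424, 0.527, 0.425]), np.float64(0.0044)) top (array([0.666, 0.514, 0.312]), np.float64(0.0023))
tumbler [0.769 0.01  0.08 ]
funnel [ 0.518 -0.395  0.08 ]
yellow [0.3   0.238 0.08 ]
```

Emit:
send_rows([
  [-0.0177,-0.0317,-0.007,0,0,0,-1],
  [-0.0177,-0.0317,-0.007,0,0,0,-1],
  [-0.0177,-0.0317,-0.007,0,0,0,-1],
  [-0.0177,-0.0317,-0.007,0,0,0,-1],
  [-0.0177,-0.0317,-0.007,0,0,0,-1],
  [-0.0177,-0.0317,-0.007,0,0,0,-1],
  [-0.0177,-0.0317,-0.007,0,0,0,-1],
  [0,0,0,0,0,7,-1],
])

```text
time_s: 0.77
tcp_pos: [0.3006, 0.3234, 0.2809]
tcp_rot: [-3.139, 0.002, 2.56]
contact_force: [1.0, -0.0, -0.1]
finger_gap: 0.0853
finger_force: 0.0
```

```bash
cat >> h.py <<'E'
from scipy.spatial.transform import Rotation as Ro
def st():
    s=ctrl.state(); r=s["tcp_rot"]
    print("t",round(s["time_s"],2),"tcp",np.round(s["tcp_pos"],4),"rot",np.round(np.degrees(r),2),"q",np.round(s["qpos"],2),"gap",round(s["finger_gap"],4),"ff",round(s["finger_force"],1),"F",np.round(s["contact_force"],1),"tau",np.round(s["ft_torque"],2)); return s
def go(target,n,yaw=None):
    "per-row tool shift and turn, from the measured pose, upright tool"
    s=st(); R=Ro.from_euler("xyz",s["tcp_rot"]); d=np.array(target)-s["tcp_pos"]
    R1=R if yaw is None else Ro.from_euler("xyz",[np.pi,0,np.radians(yaw)])
    rv=(R.inv()*R1).as_rotvec(); print("turn total",np.degrees(rv).round(1))
    for i in range(n): print((Ro.from_matrix((R*Ro.from_rotvec(rv*i/n)).as_matrix()).inv().apply(d/n)).round(4).tolist(), np.degrees(rv/n).round(2).tolist())
E
python3 -c "
from h import *
go((.4675,.1755,.28),8,17.5)"
```

```text
t 0.77 tcp [0.3006 0.3234 0.2809] rot [-1.7988e+02  9.0000e-02  1.4668e+02] q [-0.98  0.12  0.06  2.   -0.01  1.02  0.07] gap 0.0853 ff 0.0 F [ 1.  -0.  -0.1] tau [-0.03 -0.04 -0.03]
turn total [  0.    0.2 129.2]
[-0.0276, -0.004, 0.0002] [0.0, 0.02, 16.15]
[-0.0276, 0.0038, 0.0001] [0.0, 0.02, 16.15]
[-0.0255, 0.0114, 0.0001] [0.0, 0.02, 16.15]
[-0.0213, 0.018, 0.0001] [0.0, 0.02, 16.15]
[-0.0154, 0.0232, 0.0001] [0.0, 0.02, 16.15]
[-0.0084, 0.0266, 0.0001] [0.0, 0.02, 16.15]
[-0.0007, 0.0279, 0.0001] [0.0, 0.02, 16.15]
[0.0071, 0.027, 0.0001] [0.0, 0.02, 16.15]
```

Emit:
send_rows([
  [-0.0276,-0.004,0,0,0,0,-1],
  [-0.0276,-0.004,0,0,0,0,-1],
  [-0.0276,-0.004,0,0,0,0,-1],
  [-0.0276,-0.004,0,0,0,0,-1],
  [-0.0276,-0.004,0,0,0,0,-1],
  [-0.0276,-0.004,0,0,0,0,-1],
  [-0.0276,-0.004,0,0,0,0,-1],
  [-0.0276,-0.004,0,0,0,7,-1],
])

```text
time_s: 1.43
tcp_pos: [0.4676, 0.1817, 0.2801]
tcp_rot: [-3.141, -0.0, 2.443]
contact_force: [1.0, 0.8, 0.2]
finger_gap: 0.0856
finger_force: 0.0
```

Emit:
send_rows([
  [0,0,0,0,0,7,-1],
  [0,0,0,0,0,7,-1],
  [0,0,0,0,0,7,-1],
  [0,0,0,0,0,7,-1],
  [0,0,0,0,0,7,-1],
  [0,0,0,0,0,7,-1],
  [0,0,0,0,0,7,-1],
  [0,0,0,0,0,7,-1],
])

```text
time_s: 2.1
tcp_pos: [0.4666, 0.1828, 0.28]
tcp_rot: [-3.141, 0.0, 1.459]
contact_force: [-0.6, 0.3, 0.1]
finger_gap: 0.0854
finger_force: 0.0
```

Emit:
send_rows([
  [0,0,0,0,0,7,-1],
  [0,0,0,0,0,7,-1],
  [0,0,0,0,0,7,-1],
  [0,0,0,0,0,7,-1],
  [0,0,0,0,0,7,-1],
  [0,0,0,0,0,7,-1],
  [0,0,0,0,0,7,-1],
  [0,0,0,0,0,7,-1],
])

```text
time_s: 2.77
tcp_pos: [0.4667, 0.1828, 0.28]
tcp_rot: [3.142, 0.001, 0.482]
contact_force: [0.6, -0.0, 0.2]
finger_gap: 0.0855
finger_force: 0.0
```

```bash
python3 -c "
from h import *
go((.4675,.1755,.194),4,17.5)"
```

```text
t 2.77 tcp [0.4667 0.1828 0.28  ] rot [1.80e+02 4.00e-02 2.76e+01] q [-0.92  0.24  0.55  1.89 -0.15  1.04 -1.4 ] gap 0.0855 ff 0.0 F [ 0.6 -0.   0.2] tau [-0.03 -0.02  0.01]
turn total [ 0.   0.  10.1]
[-0.0006, 0.0017, 0.0215] [0.0, 0.01, 2.52]
[-0.0006, 0.0017, 0.0215] [0.0, 0.01, 2.52]
[-0.0005, 0.0018, 0.0215] [0.0, 0.01, 2.52]
[-0.0004, 0.0018, 0.0215] [0.0, 0.01, 2.52]
```

Emit:
send_rows([
  [-0.0007,0.0019,0.0,0,0,2.5,-1],
  [-0.0006,0.002,0.012,0,0,2.5,-1],
  [-0.0005,0.002,0.018,0,0,2.5,-1],
  [-0.0005,0.002,0.018,0,0,2.5,-1],
  [0,0,0.018,0,0,0,-1],
  [0,0,0.015,0,0,0,-1],
  [0,0,0.005,0,0,0,-1],
  [0,0,0,0,0,0,-1],
])

```text
time_s: 3.43
tcp_pos: [0.4671, 0.1743, 0.1932]
tcp_rot: [3.141, 0.003, 0.313]
contact_force: [0.2, -0.2, -0.8]
finger_gap: 0.0856
finger_force: 0.0
```

```bash
python3 - <<'E'
from h import *
go((.4675,.1745,.194),1,17.5)
a=ctrl.grab_frame("top")[180:260,180:260]; b=ctrl.grab_frame("side")[120:200,170:250]
cv2.imwrite("pics/c3.png",cv2.resize(np.hstack([a,b]),(800,400),interpolation=cv2.INTER_CUBIC))
E
```

```text
t 3.43 tcp [0.4671 0.1743 0.1932] rot [1.7996e+02 1.6000e-01 1.7940e+01] q [-0.89  0.37  0.54  1.99 -0.25  0.85 -1.47] gap 0.0856 ff 0.0 F [ 0.2 -0.2 -0.8] tau [-0.03 -0.05  0.04]
turn total [0.  0.2 0.4]
[0.0004, -0.0, -0.0008] [0.04, 0.16, 0.44]
```

View pics/c3.png

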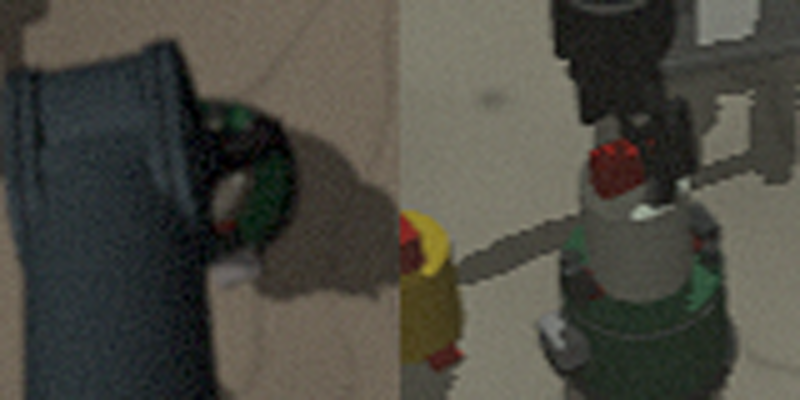

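The side crop shows the red bar at (615,165) with a dark finger in front of it at about (680,150). The white cap, ears and claws sit below. I'll check that the finger falls where it is predicted.

```bash
python3 - <<'E'
from h import *
s=ctrl.state();R=Ro.from_euler("xyz",s["tcp_rot"]);p=s["tcp_pos"]
for q in([0,0,0],[0,.05,-.013],[0,-.05,-.013],[.028,0,-.028],[-.028,0,-.028],[.028,.01,0],[-.028,.01,0]):
    u=proj("side",p+R.apply(q)); print(q,((u-[170,120])*5+[400,0]).round())
E
```

```text
[0, 0, 0] [631. 172.]
[0, 0.05, -0.013] [667. 206.]
[0, -0.05, -0.013] [593. 114.]
[0.028, 0, -0.028] [664. 127.]
[-0.028, 0, -0.028] [591. 160.]
[0.028, 0.01, 0] [674. 165.]
[-0.028, 0.01, 0] [602. 198.]
```

The prediction matches: the front finger is at (667,206) and the bar spans 591–664. I'll close the gripper.

Emit:
send_rows([
  [0,0,0,0,0,0,1],
  [0,0,0,0,0,0,1],
  [0,0,0,0,0,0,1],
  [0,0,0,0,0,0,1],
  [0,0,0,0,0,0,1],
  [0,0,0,0,0,0,1],
  [0,0,0,0,0,0,1],
  [0,0,0,0,0,0,1],
])

```text
time_s: 4.2
tcp_pos: [0.4682, 0.1749, 0.1946]
tcp_rot: [-3.141, -0.0, 0.313]
contact_force: [-1.8, -0.1, 4.9]
finger_gap: 0.0193
finger_force: 59.2
```

```bash
python3 -c "
from h import *
st()"
```

```text
t 4.2 tcp [0.4682 0.1749 0.1946] rot [-1.7999e+02 -2.0000e-02  1.7950e+01] q [-0.89  0.36  0.54  1.99 -0.25  0.85 -1.47] gap 0.0193 ff 59.2 F [-1.8 -0.1  4.9] tau [-0.17  0.26 -0.04]
```

Emit:
send_rows([
  [0,0,0,0,0,-3,1],
  [0,0,0,0,0,-5,1],
  [0,0,0,0,0,-5,1],
  [0,0,0,0,0,-5,1],
  [0,0,0,0,0,-5,1],
  [0,0,0,0,0,-5,1],
  [0,0,0,0,0,-5,1],
  [0,0,0,0,0,-5,1],
])

```text
time_s: 4.87
tcp_pos: [0.4686, 0.1747, 0.1946]
tcp_rot: [3.141, -0.001, 0.98]
contact_force: [0.0, -0.5, 3.9]
finger_gap: 0.0193
finger_force: 59.0
```

```bash
python3 -c "
from h import *
st()"
```

```text
t 4.87 tcp [0.4686 0.1747 0.1946] rot [ 1.7996e+02 -4.0000e-02  5.6160e+01] q [-0.77  0.34  0.39  1.98 -0.17  0.85 -0.87] gap 0.0193 ff 59.0 F [ 0.  -0.5  3.9] tau [-0.18  0.04 -0.14]
```

Emit:
send_rows([
  [0,0,0,0,0,-5,1],
  [0,0,0,0,0,-5,1],
  [0,0,0,0,0,-5,1],
  [0,0,0,0,0,-5,1],
  [0,0,0,0,0,-5,1],
  [0,0,0,0,0,-5,1],
  [0,0,0,0,0,-5,1],
  [0,0,0,0,0,-3,1],
])

```text
time_s: 5.53
tcp_pos: [0.4687, 0.1748, 0.1946]
tcp_rot: [3.14, -0.0, 1.644]
contact_force: [0.5, 0.7, 3.0]
finger_gap: 0.0189
finger_force: 59.0
```

```bash
python3 -c "
from h import *
st()"
```

```text
t 5.53 tcp [0.4687 0.1748 0.1946] rot [ 1.7993e+02 -3.0000e-02  9.4170e+01] q [-0.65  0.33  0.25  1.98 -0.11  0.84 -0.27] gap 0.0189 ff 59.0 F [0.5 0.7 3. ] tau [ 0.01 -0.07 -0.11]
```

Emit:
send_rows([
  [0,0,-0.006,0,0,0,1],
  [0,0,-0.008,0,0,0,1],
  [0,0,-0.008,0,0,0,1],
  [0,0,0,0,0,0,1],
])

```text
time_s: 5.87
tcp_pos: [0.4691, 0.1751, 0.2181]
tcp_rot: [3.139, -0.001, 1.638]
contact_force: [0.3, -0.0, -2.0]
finger_gap: 0.0188
finger_force: 58.7
```

```bash
python3 -c "
from h import *
st()"
```

```text
t 5.87 tcp [0.4691 0.1751 0.2181] rot [ 1.7985e+02 -6.0000e-02  9.3870e+01] q [-0.66  0.3   0.26  1.96 -0.1   0.89 -0.29] gap 0.0188 ff 58.7 F [ 0.3 -0.  -2. ] tau [ 0.03 -0.02 -0.02]
```

Emit:
send_rows([
  [0,0,-0.015,0,0,0,1],
  [0,0,-0.018,0,0,0,1],
  [0,0,-0.018,0,0,0,1],
  [0,0,-0.018,0,0,0,1],
  [0,0,-0.015,0,0,0,1],
  [0,0,-0.006,0,0,0,1],
  [0,0,0,0,0,0,1],
])

```text
time_s: 6.45
tcp_pos: [0.4688, 0.1751, 0.3076]
tcp_rot: [3.139, -0.001, 1.639]
contact_force: [0.2, 0.2, -1.3]
finger_gap: 0.0192
finger_force: 58.9
```

```bash
python3 -c "
from h import *
go((.505,-.130,.31),11)
cv2.imwrite('pics/s4.png',ctrl.grab_frame('side'))
m=cv2.imread('pics/s4.png')[60:300,120:420];cv2.imwrite('pics/s4c.png',cv2.resize(m,(750,600)))"
```

```text
t 6.45 tcp [0.4688 0.1751 0.3076] rot [ 1.7985e+02 -7.0000e-02  9.3920e+01] q [-0.68  0.2   0.27  1.85 -0.06  1.1  -0.32] gap 0.0192 ff 58.9 F [ 0.2  0.2 -1.3] tau [ 0.05 -0.02 -0.01]
turn total [0. 0. 0.]
[-0.0279, 0.0014, -0.0003] [0.0, 0.0, 0.0]
[-0.0279, 0.0014, -0.0003] [0.0, 0.0, 0.0]
[-0.0279, 0.0014, -0.0003] [0.0, 0.0, 0.0]
[-0.0279, 0.0014, -0.0003] [0.0, 0.0, 0.0]
[-0.0279, 0.0014, -0.0003] [0.0, 0.0, 0.0]
[-0.0279, 0.0014, -0.0003] [0.0, 0.0, 0.0]
[-0.0279, 0.0014, -0.0003] [0.0, 0.0, 0.0]
[-0.0279, 0.0014, -0.0003] [0.0, 0.0, 0.0]
[-0.0279, 0.0014, -0.0003] [0.0, 0.0, 0.0]
[-0.0279, 0.0014, -0.0003] [0.0, 0.0, 0.0]
[-0.0279, 0.0014, -0.0003] [0.0, 0.0, 0.0]
```

View pics/s4c.png

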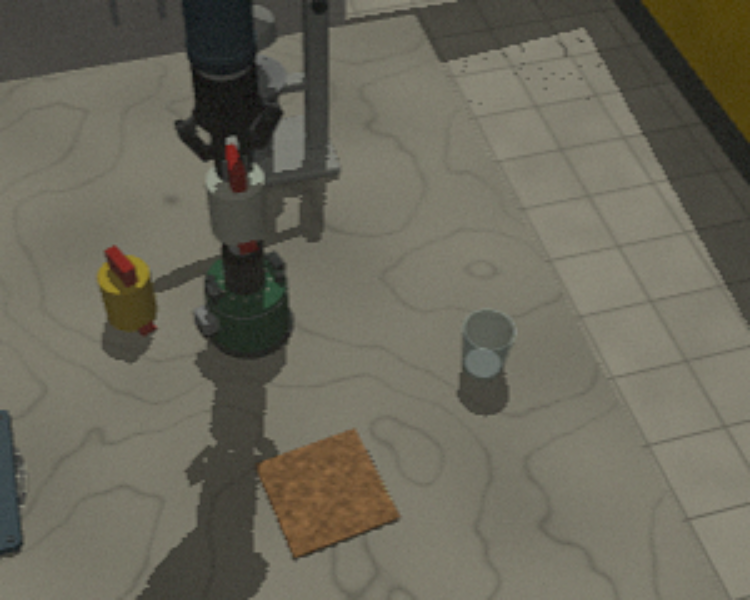

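The cap is in the grip at (237,200), clear of the black ring at (242,265). The mat is at (328,492).

Emit:
send_rows([
  [-0.014,0.0007,-0.003,0,0,0,1],
  [-0.024,0.0012,-0.003,0,0,0,1],
  [-0.028,0.0014,0,0,0,0,1],
  [-0.028,0.0014,0,0,0,0,1],
  [-0.028,0.0014,0,0,0,0,1],
  [-0.028,0.0014,0,0,0,0,1],
  [-0.028,0.0014,0,0,0,0,1],
  [-0.028,0.0014,0,0,0,0,1],
])

```text
time_s: 7.17
tcp_pos: [0.4917, -0.0314, 0.3109]
tcp_rot: [-3.139, 0.0, 1.64]
contact_force: [1.2, 0.2, -1.1]
finger_gap: 0.019
finger_force: 58.9
```

Emit:
send_rows([
  [-0.028,0.0014,0,0,0,0,1],
  [-0.028,0.0014,0,0,0,0,1],
  [-0.025,0.0014,0,0,0,0,1],
  [-0.014,0.001,0,0,0,0,1],
  [-0.005,0,0,0,0,0,1],
  [0,0,0,0,0,0,1],
])

```text
time_s: 7.67
tcp_pos: [0.5039, -0.1305, 0.3112]
tcp_rot: [-3.14, 0.0, 1.637]
contact_force: [0.4, -0.0, -1.7]
finger_gap: 0.0192
finger_force: 58.8
```

```bash
python3 -c "
from h import *
go((.505,-.130,.13),1)"
```

```text
t 7.67 tcp [ 0.5039 -0.1305  0.3112] rot [-1.7989e+02  2.0000e-02  9.3800e+01] q [-0.24  0.24  0.49  1.81 -0.13  1.12  0.36] gap 0.0192 ff 58.8 F [ 0.4 -0.  -1.7] tau [ 0.   -0.    0.03]
turn total [0. 0. 0.]
[0.0004, 0.0015, 0.1812] [0.0, 0.0, 0.0]
```

Emit:
send_rows([
  [0,0.001,0.02,0,0,0,1],
  [0,0,0.03,0,0,0,1],
  [0,0,0.035,0,0,0,1],
  [0,0,0.035,0,0,0,1],
  [0,0,0.035,0,0,0,1],
  [0,0,0.03,0,0,0,1],
  [0,0,0.013,0,0,0,1],
  [0,0,0,0,0,0,1],
])

```text
time_s: 8.33
tcp_pos: [0.5028, -0.1267, 0.1107]
tcp_rot: [-3.134, -0.002, 1.642]
contact_force: [-0.7, -0.4, -1.4]
finger_gap: 0.0191
finger_force: 58.9
```

Emit:
send_rows([
  [0,0,0.004,0,0,0,1],
  [0,0,0.004,0,0,0,1],
  [0,0,0.002,0,0,0,1],
  [0,0,0.002,0,0,0,1],
  [0,0,0.001,0,0,0,1],
  [0,0,0,0,0,0,1],
])

```text
time_s: 8.83
tcp_pos: [0.5059, -0.1294, 0.1016]
tcp_rot: [3.141, 0.0, 1.64]
contact_force: [0.0, -1.3, -1.6]
finger_gap: 0.0189
finger_force: 59.0
```

Emit:
send_rows([
  [0,0,0.001,0,0,0,1],
  [0,0,0.001,0,0,0,1],
  [0,0,0,0,0,0,1],
])

```text
time_s: 9.08
tcp_pos: [0.506, -0.1295, 0.1006]
tcp_rot: [3.141, -0.001, 1.639]
contact_force: [-4.1, 1.6, 12.0]
finger_gap: 0.019
finger_force: 60.9
```

Emit:
send_rows([
  [0,0,-0.001,0,0,0,1],
  [0,0,0,0,0,0,-1],
  [0,0,0,0,0,0,-1],
  [0,0,0,0,0,0,-1],
  [0,0,0,0,0,0,-1],
  [0,0,0,0,0,0,-1],
  [0,0,0,0,0,0,-1],
  [0,0,0,0,0,0,-1],
])

```text
time_s: 9.75
tcp_pos: [0.5056, -0.1294, 0.1003]
tcp_rot: [-3.142, 0.0, 1.64]
contact_force: [0.0, 0.2, -0.5]
finger_gap: 0.0856
finger_force: 0.0
```

Emit:
send_rows([
  [0,0,-0.015,0,0,0,-1],
  [0,0,-0.03,0,0,0,-1],
  [0,0,-0.035,0,0,0,-1],
  [0,0,-0.035,0,0,0,-1],
  [0,0,-0.035,0,0,0,-1],
  [0,0,-0.02,0,0,0,-1],
  [0,0,0,0,0,0,-1],
])

```text
time_s: 10.33
tcp_pos: [0.5082, -0.1302, 0.275]
tcp_rot: [3.133, 0.001, 1.639]
contact_force: [0.1, -0.9, 0.1]
finger_gap: 0.0856
finger_force: 0.0
```

```bash
python3 - <<'E'
from h import *
st()
T=ctrl.grab_frame("top");S=ctrl.grab_frame("side");cv2.imwrite("pics/T5.png",T);cv2.imwrite("pics/S5.png",S)
a=cv2.resize(T[190:240,195:245],(400,400),interpolation=cv2.INTER_CUBIC); b=cv2.resize(S[140:210,185:255],(400,400),interpolation=cv2.INTER_CUBIC)
cv2.imwrite("pics/c5.png",np.hstack([a,b]))
for l,s,c in blobs(masks(S)["red"]): print(s,c,onz("side",*c,.115))
E
```

```text
t 10.33 tcp [ 0.5082 -0.1302  0.275 ] rot [1.7952e+02 7.0000e-02 9.3920e+01] q [-0.23  0.29  0.49  1.85 -0.16  1.03  0.39] gap 0.0856 ff 0.0 F [ 0.1 -0.9  0.1] tau [-0.04 -0.08 -0.01]
[162 159  11  10  54] [167.25925926 163.48148148] [0.30008297 0.25145985 0.115     ]
[245 229  10  16  88] [249.03409091 236.61363636] [ 0.50461092 -0.12081411  0.115     ]
[250 264   8   5  24] [253.70833333 265.83333333] [ 0.49188819 -0.22275169  0.115     ]
```

View pics/c5.png

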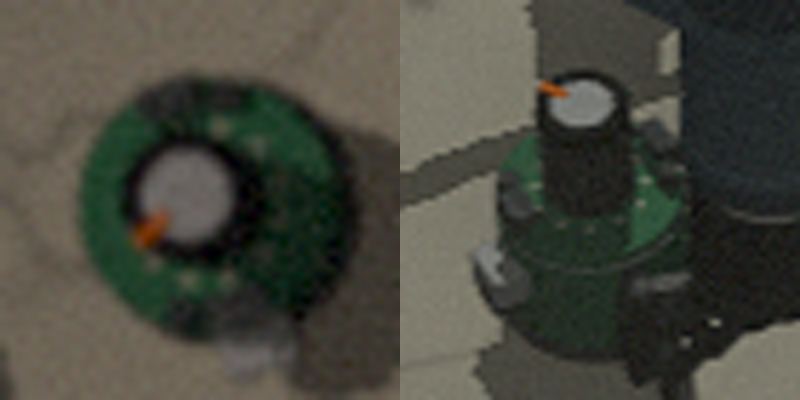

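The right crop shows the bare black ring with its grey top at (580,100) and the orange pointer at (552,88). In the top crop the ring top is at (185,195) and the pointer at (152,230). The cap is on the mat. I'll measure the ring axis and pointer.

```bash
cat >> h.py <<'E'
def pointer(T,n="top",c=(.4685,.1750)):
    h=cv2.cvtColor(T,cv2.COLOR_BGR2HSV).astype(int);u,v=proj(n,(*c,.175)).astype(int)
    m=(h[...,0]>4)&(h[...,0]<22)&(h[...,1]>130)&(h[...,2]>90); w=np.zeros_like(m);w[v-12:v+13,u-12:u+13]=1
    y,x=np.nonzero(m&w)
    if len(x)<3: print(n,"no pointer");return
    P=np.array([onz(n,a,b,.175)[:2] for a,b in zip(x,y)])-c
    print(n,"pointer",len(x),(P.mean(0)+c).round(4),"angle",np.degrees(np.arctan2(*P.mean(0)[::-1])).round(1),"r",np.linalg.norm(P,axis=1).round(3).min(),np.linalg.norm(P,axis=1).max().round(3))
    g=(h[...,1]<50)&(h[...,2]>70)&w&~m; b=max(blobs(g),key=lambda b:b[1][4]); print("disc",b[1],onz(n,*b[2],.175).round(4))
E
python3 - <<'E'
from h import *
for n,f in(("top","T5"),("side","S5")): pointer(cv2.imread(f"pics/{f}.png"),n)
go((.4685,.175,.275),11)
E
```

```text
top pointer 8 [0.4533 0.1896] angle 136.2 r 0.014 0.029
disc [213 209  11  11  84] [0.4692 0.1737 0.175 ]
side pointer 8 [0.453  0.1941] angle 128.9 r 0.017 0.031
disc [204 146  21  19 138] [0.4509 0.2089 0.175 ]
t 10.43 tcp [ 0.5059 -0.1293  0.2707] rot [ 1.7992e+02 -1.0000e-02  9.3960e+01] q [-0.23  0.29  0.49  1.86 -0.16  1.03  0.39] gap 0.0854 ff 0.0 F [-0.   0.3 -0.7] tau [-0.01 -0.01 -0.05]
turn total [0. 0. 0.]
[0.0278, -0.0015, -0.0004] [0.0, 0.0, 0.0]
[0.0278, -0.0015, -0.0004] [0.0, 0.0, 0.0]
[0.0278, -0.0015, -0.0004] [0.0, 0.0, 0.0]
[0.0278, -0.0015, -0.0004] [0.0, 0.0, 0.0]
[0.0278, -0.0015, -0.0004] [0.0, 0.0, 0.0]
[0.0278, -0.0015, -0.0004] [0.0, 0.0, 0.0]
[0.0278, -0.0015, -0.0004] [0.0, 0.0, 0.0]
[0.0278, -0.0015, -0.0004] [0.0, 0.0, 0.0]
[0.0278, -0.0015, -0.0004] [0.0, 0.0, 0.0]
[0.0278, -0.0015, -0.0004] [0.0, 0.0, 0.0]
[0.0278, -0.0015, -0.0004] [0.0, 0.0, 0.0]
```

Emit:
send_rows([
  [0.025,-0.0015,0,0,0,0,-1],
  [0.028,-0.0015,0,0,0,0,-1],
  [0.028,-0.0015,0,0,0,0,-1],
  [0.028,-0.0015,0,0,0,0,-1],
  [0.028,-0.0015,0,0,0,0,-1],
  [0.028,-0.0015,0,0,0,0,-1],
  [0.028,-0.0015,0,0,0,0,-1],
  [0.028,-0.0015,0,0,0,0,-1],
])

```text
time_s: 11.1
tcp_pos: [0.477, 0.0914, 0.2686]
tcp_rot: [-3.139, 0.001, 1.64]
contact_force: [-0.1, -0.4, 0.2]
finger_gap: 0.0856
finger_force: 0.0
```

Emit:
send_rows([
  [0.028,-0.0015,0,0,0,0,-1],
  [0.028,-0.0015,0,0,0,0,-1],
  [0.026,-0.0015,0,0,0,0,-1],
  [0,0,0,0,0,-7,-1],
  [0,0,0,0,0,-7,-1],
  [0,0,0,0,0,-7,-1],
  [0,0,0,0,0,-7,-1],
  [0,0,0,0,0,-7,-1],
])

```text
time_s: 11.77
tcp_pos: [0.4672, 0.1714, 0.2683]
tcp_rot: [-3.138, -0.001, 2.257]
contact_force: [-0.3, 0.4, 0.2]
finger_gap: 0.0855
finger_force: 0.0
```

Emit:
send_rows([
  [0,0,0,0,0,-7,-1],
  [0,0,0,0,0,-7,-1],
  [0,0,0,0,0,-7,-1],
  [0,0,0,0,0,-7,-1],
  [0,0,0,0,0,-7,-1],
  [0,0,0,0,0,-6,-1],
  [0,0,0,0,0,0,-1],
])

```text
time_s: 12.35
tcp_pos: [0.4673, 0.1713, 0.2685]
tcp_rot: [-3.14, -0.003, 2.97]
contact_force: [-0.1, -0.7, 0.2]
finger_gap: 0.0852
finger_force: 0.0
```

```bash
python3 -c "
from h import *
go((.469,.1745,.139),6)"
```

```text
t 12.35 tcp [0.4673 0.1713 0.2685] rot [-1.7990e+02 -1.6000e-01  1.7015e+02] q [-0.54  0.23  0.12  1.9  -0.03  1.02  0.99] gap 0.0852 ff 0.0 F [-0.1 -0.7  0.2] tau [-0.02 -0.01  0.  ]
turn total [0. 0. 0.]
[-0.0003, 0.0006, 0.0216] [0.0, 0.0, 0.0]
[-0.0003, 0.0006, 0.0216] [0.0, 0.0, 0.0]
[-0.0003, 0.0006, 0.0216] [0.0, 0.0, 0.0]
[-0.0003, 0.0006, 0.0216] [0.0, 0.0, 0.0]
[-0.0003, 0.0006, 0.0216] [0.0, 0.0, 0.0]
[-0.0003, 0.0006, 0.0216] [0.0, 0.0, 0.0]
```

Emit:
send_rows([
  [-0.0011,0.0033,0.01,0,0,0,-1],
  [-0.0011,0,0.02,0,0,0,-1],
  [0,0,0.022,0,0,0,-1],
  [0,0,0.022,0,0,0,-1],
  [0,0,0.022,0,0,0,-1],
  [0,0,0.022,0,0,0,-1],
  [0,0,0.014,0,0,0,-1],
  [0,0,0,0,0,0,-1],
])

```text
time_s: 13.02
tcp_pos: [0.4682, 0.1736, 0.1343]
tcp_rot: [-3.137, -0.006, 2.963]
contact_force: [-0.5, -1.2, 0.1]
finger_gap: 0.0853
finger_force: 0.0
```

```bash
python3 -c "
from h import *
go((.469,.1745,.136),1)"
```

```text
t 13.02 tcp [0.4682 0.1736 0.1343] rot [-179.75   -0.33  169.79] q [-0.53  0.43  0.1   2.01 -0.06  0.72  1.01] gap 0.0853 ff 0.0 F [-0.5 -1.2  0.1] tau [-0.01 -0.   -0.03]
turn total [0. 0. 0.]
[-0.0006, 0.001, -0.0017] [0.0, 0.0, 0.0]
```

Emit:
send_rows([
  [-0.0006,0.0006,0,0,0,0,1],
  [0,0,0,0,0,0,1],
  [0,0,0,0,0,0,1],
  [0,0,0,0,0,0,1],
  [0,0,0,0,0,0,1],
  [0,0,0,0,0,0,1],
])

```text
time_s: 13.52
tcp_pos: [0.4723, 0.1751, 0.1393]
tcp_rot: [3.141, 0.001, 2.965]
contact_force: [-1.6, -1.3, 6.4]
finger_gap: 0.0568
finger_force: 64.8
```

Emit:
send_rows([
  [0,0,0,0,0,3,1],
  [0,0,0,0,0,5,1],
  [0,0,0,0,0,5,1],
  [0,0,0,0,0,5,1],
  [0,0,0,0,0,5,1],
  [0,0,0,0,0,5,1],
  [0,0,0,0,0,5,1],
  [0,0,0,0,0,5,1],
])

```text
time_s: 14.18
tcp_pos: [0.4714, 0.1735, 0.1393]
tcp_rot: [-3.14, 0.0, 2.298]
contact_force: [-5.7, -7.1, 12.6]
finger_gap: 0.0572
finger_force: 65.7
```

```bash
python3 -c "
from h import *
st()
pointer(ctrl.grab_frame('side'),'side',(.469,.1745))"
```

```text
t 14.18 tcp [0.4714 0.1735 0.1393] rot [-1.7991e+02  3.0000e-02  1.3166e+02] q [-0.66  0.43  0.27  2.01 -0.17  0.72  0.44] gap 0.0572 ff 65.7 F [-5.7 -7.1 12.6] tau [-1.23  0.99  0.36]
side no pointer
```

Emit:
send_rows([
  [0,0,0,0,0,5,1],
  [0,0,0,0,0,5,1],
  [0,0,0,0,0,5,1],
  [0,0,0,0,0,5,1],
  [0,0,0,0,0,5,1],
  [0,0,0,0,0,5,1],
  [0,0,0,0,0,5,1],
  [0,0,0,0,0,5,1],
])

```text
time_s: 14.9
tcp_pos: [0.4697, 0.1728, 0.1393]
tcp_rot: [-3.137, 0.002, 1.6]
contact_force: [-13.9, -9.2, 20.6]
finger_gap: 0.0565
finger_force: 66.7
```

```bash
python3 -c "
from h import *
st()
for n in('side','top'): pointer(ctrl.grab_frame(n),n,(.469,.1745))"
```

```text
t 14.9 tcp [0.4697 0.1728 0.1393] rot [-1.7974e+02  1.0000e-01  9.1660e+01] q [-0.8   0.45  0.44  2.02 -0.28  0.74 -0.15] gap 0.0565 ff 66.7 F [-13.9  -9.2  20.6] tau [-1.8   1.82  0.31]
side pointer 6 [0.4782 0.1934] angle 64.1 r 0.016 0.026
disc [211 154  11   8  58] [0.4662 0.1796 0.175 ]
top no pointer
```

Emit:
send_rows([
  [-0.001,-0.001,-0.001,0,0,0,1],
  [-0.0005,-0.001,-0.001,0,0,0,1],
  [0,0,0,0,0,5,1],
  [0,0,0,0,0,5,1],
  [0,0,0,0,0,5,1],
  [0,0,0,0,0,5,1],
  [0,0,0,0,0,5,1],
  [0,0,0,0,0,5,1],
])

```text
time_s: 15.67
tcp_pos: [0.4681, 0.173, 0.1395]
tcp_rot: [-3.14, 0.003, 1.078]
contact_force: [-3.7, -1.6, -6.1]
finger_gap: 0.0565
finger_force: 72.3
```

```bash
python3 -c "
from h import *
st()
pointer(ctrl.grab_frame('side'),'side',(.469,.1745))"
```

```text
t 15.67 tcp [0.4681 0.173  0.1395] rot [-1.7989e+02  1.6000e-01  6.1780e+01] q [-0.9   0.47  0.58  2.03 -0.37  0.75 -0.59] gap 0.0565 ff 72.3 F [-3.7 -1.6 -6.1] tau [-0.6   0.25  0.33]
side no pointer
```

Emit:
send_rows([
  [0,0,0,0,0,3,1],
  [0,0,0,0,0,3,1],
  [0,0,0,0,0,3,1],
])

```text
time_s: 15.97
tcp_pos: [0.4677, 0.1733, 0.1395]
tcp_rot: [-3.14, 0.004, 0.927]
contact_force: [-4.8, -1.5, -4.2]
finger_gap: 0.056
finger_force: 72.3
```

```bash
python3 -c "
from h import *
st()"
```

```text
t 15.97 tcp [0.4677 0.1733 0.1395] rot [-179.88    0.2    53.1 ] q [-0.93  0.48  0.62  2.03 -0.4   0.75 -0.71] gap 0.056 ff 72.3 F [-4.8 -1.5 -4.2] tau [-0.66  0.51  3.39]
```

Emit:
send_rows([
  [0,0,0,0,0,3,1],
  [0,0,0,0,0,3,1],
  [0,0,0,0,0,0,1],
])

```text
time_s: 16.22
tcp_pos: [0.4689, 0.1749, 0.1397]
tcp_rot: [-3.141, 0.001, 0.823]
contact_force: [-0.9, 2.9, -10.8]
finger_gap: 0.0567
finger_force: 71.4
```

```bash
python3 -c "
from h import *
st()"
```

```text
t 16.22 tcp [0.4689 0.1749 0.1397] rot [-1.7994e+02  4.0000e-02  4.7130e+01] q [-0.95  0.49  0.65  2.03 -0.42  0.76 -0.8 ] gap 0.0567 ff 71.4 F [ -0.9   2.9 -10.8] tau [ 0.46 -0.16  0.12]
```

Emit:
send_rows([
  [0,0,0,0,0,2,1],
  [0,0,0,0,0,2,1],
])

```text
time_s: 16.38
tcp_pos: [0.4683, 0.1745, 0.1398]
tcp_rot: [-3.14, 0.002, 0.757]
contact_force: [1.5, 6.7, -15.1]
finger_gap: 0.0562
finger_force: 70.6
```

```bash
python3 -c "
from h import *
st()
for n in('side','top'): pointer(ctrl.grab_frame(n),n,(.469,.1745))"
```

```text
t 16.38 tcp [0.4683 0.1745 0.1398] rot [-1.7992e+02  1.2000e-01  4.3360e+01] q [-0.97  0.49  0.66  2.03 -0.44  0.76 -0.85] gap 0.0562 ff 70.6 F [  1.5   6.7 -15.1] tau [1.11 0.13 0.49]
side no pointer
top no pointer
```

Emit:
send_rows([
  [0,0,0,0,0,0,-1],
  [0,0,0,0,0,0,-1],
  [0,0,0,0,0,0,-1],
  [0,0,0,0,0,0,-1],
  [0,0,-0.02,0,0,0,-1],
  [0,0,-0.035,0,0,0,-1],
  [0,0,-0.035,0,0,0,-1],
  [0,0,-0.01,0,0,0,-1],
])

```text
time_s: 17.15
tcp_pos: [0.4729, 0.1736, 0.245]
tcp_rot: [3.14, -0.007, 0.748]
contact_force: [1.2, 0.3, 0.1]
finger_gap: 0.0854
finger_force: 0.0
```

```bash
python3 - <<'E'
from h import *
st()
S=ctrl.grab_frame("side");cv2.imwrite("pics/S6.png",S);T=ctrl.grab_frame("top")
for n,I in(('side',S),('top',T)): pointer(I,n,(.469,.1745))
a=cv2.resize(T[190:240,195:245],(400,400),interpolation=cv2.INTER_CUBIC);b=cv2.resize(S[140:190,190:240],(400,400),interpolation=cv2.INTER_CUBIC)
cv2.imwrite("pics/c6.png",np.hstack([a,b]))
E
```

```text
t 17.15 tcp [0.4729 0.1736 0.245 ] rot [179.89  -0.42  42.86] q [-1.08  0.33  0.78  1.94 -0.28  0.97 -0.98] gap 0.0854 ff 0.0 F [1.2 0.3 0.1] tau [ 0.02 -0.09  0.  ]
side pointer 9 [0.4892 0.1855] angle 28.7 r 0.016 0.029
disc [204 146   6  18  86] [0.438  0.2053 0.175 ]
top no pointer
```

View pics/c6.png

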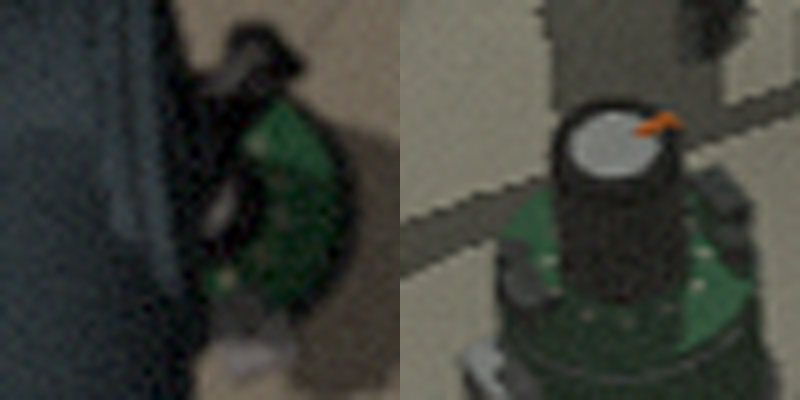

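The side crop shows the pointer at (660,122). After correcting for the side-view bias that is about 20° in world, beside the mill's +x axis at about 18°, so together with the 3.4 N m torque spike the stop was reached and the fingers slipped afterwards. I'll regrip, confirm the stop and back off by 60°.

```bash
python3 -c "
from h import *
go((.469,.1745,.139),1,43)"
```

```text
t 17.25 tcp [0.4717 0.174  0.2427] rot [179.95  -0.33  42.93] q [-1.07  0.33  0.78  1.95 -0.29  0.97 -0.98] gap 0.0854 ff 0.0 F [ 0.3  0.3 -0.8] tau [-0.03 -0.01  0.01]
turn total [ 0.  -0.3 -0.1]
[-0.0023, -0.0023, 0.1037] [0.05, -0.33, -0.07]
```

Emit:
send_rows([
  [-0.001,-0.001,0.01,0,0,0,-1],
  [-0.0005,-0.0005,0.025,0,0,0,-1],
  [0,0,0.03,0,0,0,-1],
  [0,0,0.025,0,0,0,-1],
  [0,0,0.01,0,0,0,-1],
  [0,0,0.003,0,0,0,-1],
  [0,0,0,0,0,0,-1],
  [0,0,0,0,0,0,-1],
])

```text
time_s: 17.92
tcp_pos: [0.4683, 0.1735, 0.1378]
tcp_rot: [3.141, -0.001, 0.749]
contact_force: [0.3, -0.1, 1.0]
finger_gap: 0.0854
finger_force: 0.0
```

Emit:
send_rows([
  [0,0,0,0,0,0,1],
  [0,0,0,0,0,0,1],
  [0,0,0,0,0,0,1],
  [0,0,0,0,0,0,1],
  [0,0,0,0,0,0,1],
  [0,0,0,0,0,0,1],
  [0,0,0,0,0,1,1],
  [0,0,0,0,0,1,1],
])

```text
time_s: 18.58
tcp_pos: [0.4684, 0.1747, 0.1386]
tcp_rot: [3.141, -0.002, 0.719]
contact_force: [-1.8, -0.0, 6.8]
finger_gap: 0.0566
finger_force: 64.8
```

```bash
python3 -c "
from h import *
st()"
```

```text
t 18.58 tcp [0.4684 0.1747 0.1386] rot [ 1.7998e+02 -1.2000e-01  4.1210e+01] q [-0.98  0.5   0.68  2.04 -0.45  0.76 -0.87] gap 0.0566 ff 64.8 F [-1.8 -0.   6.8] tau [0.14 0.19 2.51]
```

Torque is 2.5 N m after 2°, so the hard stop is confirmed at yaw 41.2°. I'll hold briefly, then back off by 60.5°.

Emit:
send_rows([
  [0,0,0,0,0,0,1],
  [0,0,0,0,0,0,1],
  [0,0,0,0,0,0,1],
  [0,0,0,0,0,-5,1],
  [0,0,0,0,0,-5,1],
  [0,0,0,0,0,-5,1],
  [0,0,0,0,0,-5,1],
  [0,0,0,0,0,-5,1],
])

```text
time_s: 19.25
tcp_pos: [0.4689, 0.1743, 0.1386]
tcp_rot: [3.14, -0.003, 1.154]
contact_force: [1.2, 0.6, 3.0]
finger_gap: 0.0566
finger_force: 64.4
```

Emit:
send_rows([
  [0,0,0,0,0,-5,1],
  [0,0,0,0,0,-5,1],
  [0,0,0,0,0,-5,1],
  [0,0,0,0,0,-5,1],
  [0,0,0,0,0,-5,1],
  [0,0,0,0,0,-5,1],
  [0,0,0,0,0,-4,1],
  [0,0,0,0,0,0,1],
])

```text
time_s: 19.92
tcp_pos: [0.4697, 0.1742, 0.1386]
tcp_rot: [3.137, -0.001, 1.747]
contact_force: [5.8, 0.7, 3.1]
finger_gap: 0.0566
finger_force: 64.4
```

```bash
python3 -c "
from h import *
st()"
```

```text
t 19.92 tcp [0.4697 0.1742 0.1386] rot [ 1.7975e+02 -6.0000e-02  1.0007e+02] q [-0.77  0.44  0.41  2.03 -0.26  0.72 -0.03] gap 0.0566 ff 64.4 F [5.8 0.7 3.1] tau [ 0.23 -0.22  0.26]
```

Emit:
send_rows([
  [0,0,0,0,0,-1.5,1],
  [0,0,0,0,0,0,-1],
  [0,0,0,0,0,0,-1],
  [0,0,0,0,0,0,-1],
  [0,0,0,0,0,0,-1],
  [0,0,0,0,0,0,-1],
  [0,0,0,0,0,0,-1],
])

```text
time_s: 20.5
tcp_pos: [0.4675, 0.1736, 0.1372]
tcp_rot: [-3.141, 0.0, 1.77]
contact_force: [0.4, 0.6, -0.4]
finger_gap: 0.0856
finger_force: 0.0
```

Emit:
send_rows([
  [0,0,-0.02,0,0,0,-1],
  [0,0,-0.035,0,0,0,-1],
  [0,0,-0.035,0,0,0,-1],
  [-0.02,0,-0.03,0,0,0,-1],
  [-0.035,0,0,0,0,0,-1],
  [-0.035,0,0,0,0,0,-1],
  [-0.035,0,0,0,0,0,-1],
  [-0.03,0,0,0,0,0,-1],
])

```text
time_s: 21.17
tcp_pos: [0.4985, 0.0193, 0.2577]
tcp_rot: [3.141, 0.0, 1.769]
contact_force: [0.9, -0.6, 0.7]
finger_gap: 0.0852
finger_force: 0.0
```

```bash
python3 - <<'E'
from h import *
st()
S=ctrl.grab_frame("side");T=ctrl.grab_frame("top")
for n,I in(('side',S),('top',T)): pointer(I,n,(.469,.1745))
a=cv2.resize(T[190:240,195:245],(400,400),interpolation=cv2.INTER_CUBIC);b=cv2.resize(S[200:280,210:290],(400,400),interpolation=cv2.INTER_CUBIC)
cv2.imwrite("pics/c7.png",np.hstack([a,b]))
E
```

```text
t 21.17 tcp [0.4985 0.0193 0.2577] rot [1.7997e+02 1.0000e-02 1.0138e+02] q [-0.59  0.27  0.55  1.93 -0.17  0.99  0.24] gap 0.0852 ff 0.0 F [ 0.9 -0.6  0.7] tau [-0.06 -0.02  0.02]
side pointer 3 [0.4729 0.2046] angle 82.6 r 0.03 0.031
disc [204 146   6  19  88] [0.4376 0.2037 0.175 ]
top pointer 10 [0.4725 0.1958] angle 80.6 r 0.014 0.028
disc [213 209  11  11  87] [0.4676 0.1735 0.175 ]
```

View pics/c7.png

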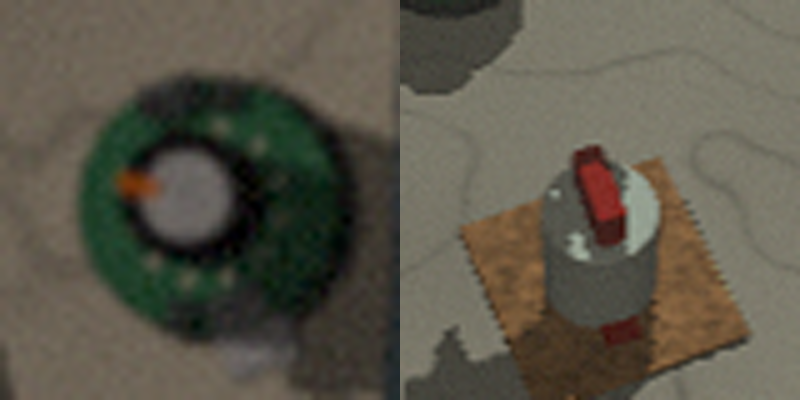

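The pointer is at 80.6° world, about 60° past the stop. The cap stands upright in the middle of the mat. I'll hand in.

```bash
python3 -c "
from h import *
print(ctrl.hand_in())"
```

```text
the job is handed in; nothing more can be done
None
```

I handed the job in: the dust cap stands open side down in the middle of the cork mat, and the ring was turned to its stop and backed off about 60° (two clicks), but the hand-in call returned no verdict.

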